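# Lay the thread stand down against the stop

## Task

Tip the upright wooden thread stand over onto its side on the white slab, away from the dark stop, letting it down gently with the fingertips (the steel rod is handy for this) instead of letting it fall, then push it along the slab until its foot sits flush against the stop, ready for sanding. Do not pinch or lift the stand, and leave everything else where it is.

Things in the scene. Friction and masses are not known exactly. Their poses are not given: they have to be found in the camera images.
- slab: White plastic slab fixed to the table, 400 x 300 mm, 20 mm thick, with a dark wooden stop (a bar 25 mm thick, 300 mm long, rising 30 mm above the slab) along one short end. Origin: centre of the underside, on the table. Its x axis runs along the 400 mm length, away from the stop, which is at the -x end; z is up.
- stop_face (a point): Middle of the bottom of the stop's working face, at the height of the slab's top (20 mm above the table). Axes as the slab's: the face is the plane x = 0, 300 mm long along y and 30 mm high; x points away from the stop over the slab.
- stand: Thread stand, a pale wooden frame, 0.3 to 0.5 kg, upright on the slab at first: 190 mm tall (z), 120 wide (y), 54 deep (x). Two side boards, 54 x 190 x 20 mm, 80 mm apart, joined by a foot block 35 mm high; open between them above it but for a rod. Origin: centre of the foot's underside. Its x starts within 0.15 rad of the slab's x. Pushed high along x it tips, overbalancing at about 0.3 rad.
- rod_mid (a point): Middle of the stand's steel rod: 12 mm diameter, along the stand's y, 80 mm free between the side boards, fixed in them, 168 mm above the foot's underside and 22 mm below the top, half-way through the depth (so 27 mm above the slab when the stand lies). Axes as the stand's. Fingertips fit before and behind it, to push and check the stand without pinching.
- spool_red: Red thread spool, 34 mm diameter, 45 mm tall, standing loose on the slab beside the stand. Origin: centre of its underside. Bystander.
- wax_tin: Round wax tin, 40 mm diameter, 30 mm tall, loose on the slab on the other side of the stand. Origin: centre of its underside. Bystander.
- dye_bottle: White bottle with a yellow cap, 60 mm diameter, 130 mm tall, on the table beside the slab. Origin: centre of its underside. Bystander.
- pot: Black open pot, 72 mm diameter, 85 mm tall, on the table beside the slab. Origin: centre of its underside. Bystander.
- sanding_block: Cork sanding block, 100 x 60 x 32 mm, on the table beside the slab. Origin: centre of its underside. Bystander.
- spool_blue: Blue thread spool, 34 mm diameter, 45 mm tall, on the table beside the slab. Origin: centre of its underside. Bystander.
Things that resemble listed ones, but are neither listed nor needed, are in the scene too. Leave any pink or yellow look-alike of the stand alone.

How it is judged (in metres and radians):
At the end, for the whole second after the job is handed in: The stand lies on its side on the slab (level within 3 degrees, rod end away from the stop, rod at most 32 mm above the slab), its foot within 6 mm of the stop and square to it within 0.06 rad, foot's middle within 90 mm of the stop's middle, at rest (angle between stand's own z axis and vertical between 1.52 and 1.62 rad and x of stand in the frame of stop_face between -0.006 and 0.006 m and y of stand in the frame of stop_face between -0.09 and 0.09 m and x of rod_mid in the frame of stop_face above 0.155 m and z of rod_mid in the frame of stop_face below 0.032 m and angle between the z axis of stand and the x axis of slab, either way round below 0.06 rad and linear speed of stand below 0.01 m/s); the robot touches nothing.
It fails at once if the stand slams down or is knocked over: it turns faster than 4 rad/s (a free fall from upright reaches about 10) (angular speed of stand above 4 rad/s).
It fails at once if the stand is lifted: its foot comes more than 12 mm off the slab ((angle between stand's own z axis and vertical below 0.2 rad and z of stand in the frame of stop_face above 0.017 m) or z of stand in the frame of stop_face above 0.04 m).
It fails at once if the stand is pinched or pressed hard: the fingers bear on it with more than 30 N (contact force between the fingers and stand above 30 N).
It fails at once if a bystander is moved by more than 20 mm (distance of any of spool_red, wax_tin, dye_bottle, pot, sanding_block, spool_blue from where it was at the start of the episode above 0.02 m).
It also fails if it takes over 70 s, if anything falls off the work surface, if the arm or the gripper's body presses on something with over 40 N, if the wrist force passes 120 N, or if a joint passes its speed limit or range.

## Robot

A 6-joint arm with a two-finger parallel gripper is mounted at the origin on the work surface. World frame = base frame: x ahead of the robot, y to its left, z up, the work surface at z = 0. Lengths are in m, angles in degrees, forces in N, time in s.
With the tool pointing down it reaches from about 0.375 to 0.9 m from the base axis. Payload 3.1 kg.
Tool frame: the origin (TCP) lies on the centre line of the jaws, within the pads' length; the fingertips stand 22 mm ahead of it and the grasp point (between the pads) lies 3 mm ahead of it; y points along the fingers, z is the direction in which the jaws open and shut, and the axes are right-handed (so a half turn about y gives the same grasp; the last joint's range is limited). The gripper opens to 87 mm and grips with 3 to 60 N. Pads are 19 mm wide; open, the fingers measure 117 mm over their backs; the gripper's body (75 mm by 190 mm) begins 51 mm behind the grasp point.
Start: joints at [53.657, 30.224, 82.088, -0, 67.689, -10.227], TCP at [0.275, 0.561, 0.245] pointing down, gripper open.
Joint ranges: [-176.69, 176.69], [-43.24, 126.21], [12.49, 139.97], [-82, 262], [0, 151.66], [-163.58, 163.58]. Speed limits (degrees/s): [159.86, 159.86, 180, 180, 180, 180].

## Interface

Orientations are given as a 3x3 rotation matrix whose columns are the frame's x, y, z axes.
In Python, from rig import bot gives the robot as it stands.
- The arm moves only by the tool jog_arm, never from a script. Its argument "motion" is one flat list of numbers, 6 for each row, row after row: the shift along the tool's x, y, z in mm, then the turn, a rotation vector about the tool's x, y, z in degrees. A call has 1 to 20 rows; each row is the pose to reach, as a shift and turn from the pose commanded when the call began, along the tool's axes at that moment; what a row does not reach only later rows make up. A row lasts 1/8 s, in which the tool goes at most 62.5 mm and 10.7 degrees, less where a joint would pass 70% of its speed; a pose out of reach is approached as far as the arm can. A call with a gripper value outside its range is refused whole. "gripper" is the opening, from 0 (shut) to 1 (fully open), set as the call begins (left out, the last holds). The fingers move at their own pace and stop on an object; the grip force is fixed at half the most. Time passes only in rows, so rows that repeat a pose let the fingers close. It gives the time, the measured TCP pose, the force and the opening at its end, in the units of the state.
- bot.read_state(): the state, without advancing time (a new reading comes with each control period).
- bot.capture(name): name is "side" or "top" or "wrist"; returns (picture, depth): 420x560x3 uint8, red, green, blue; 420x560 float32, m along the optical axis (not along the pixel's ray), 0 where there is no reading.
- bot.get_calibration(name): a dict with "mtx" (3x3 intrinsics, pixels), "pose" (4x4, takes a point from camera to world coordinates); the wrist camera has in their place "hand_eye" (4x4, takes a point from camera to tool coordinates, whose origin is the TCP and whose axes are the tool frame's). Camera axes: x right, y up, looking along -z (the intrinsics and any distortion apply to the point x, -y, -z); pixel columns grow to the right and rows downward; lengths in m; the calibration is good to about 2 mm. A picture is of the moment at which its call begins: read the wrist's pose just before it. get_calibration takes no time and is no camera call.
- bot.hand_in(): hands the job in, once; it reports no verdict.
The state is a dict: "time_s": time; "joint_positions": joint angles; "qvel": joint speeds; "tau": joint torques, N m; "position": TCP position; "tcp_rot": TCP orientation; "force": force on the tool from outside, world axes, zero at the start; "moment": the same for the moment, N m; "opening": opening from 0.0 (shut) to 1.0 (fully open).
Only numpy, scipy, OpenCV 4.12 (cv2) and the standard library are available. Lean on these libraries where they do the work, as an engineer would, in place of code of your own. Each camera call takes 0.05 s, during which the arm holds its last target.

## Working session

There is one attempt and no reset: what is moved stays moved. The work goes in short steps, Python scripts to look and compute and a tool call to move; the robot and the scene stay as the last step left them, time stands still between calls to the robot, and variables do not carry over. Pictures are saved under pics/ and viewed, and the job is handed in when it is done.

Besides the shell and the picture viewer there is one more tool, called after "Call:" in YAML: its name, and indented under it one key for each argument. jog_arm: Moves the arm, as the interface text tells. Its arguments: {"type":"object","properties":{"motion":{"type":"array","items":{"type":"number"}},"gripper":{"type":"number"}},"required":["motion"]}

```bash
mkdir -p pics; ls; cat > h.py <<'E'
import numpy as np, cv2
from rig import bot
def cap(n,f):
    s=bot.read_state(); im,d=bot.capture(n); cv2.imwrite('pics/%s.png'%f,im[:,:,::-1]); np.savez('pics/%s.npz'%f,im=im,d=d,R=np.array(s['tcp_rot']),p=np.array(s['position']))
    return im,d
def pose(n,R=None,p=None):
    c=bot.get_calibration(n)
    if 'pose' in c: return np.array(c['mtx']),np.array(c['pose'])
    T=np.eye(4);T[:3,:3]=R;T[:3,3]=p
    return np.array(c['mtx']),T@np.array(c['hand_eye'])
def plane(uv,z,K,T):
    uv=np.atleast_2d(uv).astype(float)
    d=np.c_[(uv[:,0]-K[0,2])/K[0,0],-(uv[:,1]-K[1,2])/K[1,1],-np.ones(len(uv))]@T[:3,:3].T
    o=T[:3,3]; return o+d*((z-o[2])/d[:,2])[:,None]
def cloud(d,K,T):
    v,u=np.indices(d.shape)
    P=np.stack([(u-K[0,2])/K[0,0]*d,-(v-K[1,2])/K[1,1]*d,-d],-1)
    return P@T[:3,:3].T+T[:3,3]
E
python3 - <<'E'
from h import *
s=bot.read_state();print(s)
for n in('top','side','wrist'):
    print(bot.get_calibration(n)); cap(n,n+'0')
E
```

```text
pics
{'time_s': 0.0, 'joint_positions': array([ 5.36574629e+01,  3.02801393e+01,  8.21569062e+01, -2.21874152e-03,
        6.76859223e+01, -1.02265345e+01]), 'qvel': array([-0.04096053,  0.02088112, -0.02110305, -0.06187252,  0.04007849,
       -0.11664861]), 'tau': array([-1.40699314e-03, -4.40043747e+01, -1.76590794e+01,  6.31611259e-02,
        5.81772847e-02, -1.51045306e-04]), 'position': array([0.27468612, 0.560648  , 0.24355609]), 'tcp_rot': array([[ 8.97910941e-01, -1.24300109e-03,  4.40175417e-01],
       [-4.40177036e-01, -1.74996255e-03,  8.97909302e-01],
       [-3.45811746e-04, -9.99997696e-01, -2.11845106e-03]]), 'force': array([-0.06032336, -0.02633759,  0.02412685]), 'moment': array([0.0019429 , 0.09620101, 0.03336191]), 'opening': 0.9981474459959551}
{'mtx': array([[536.16714053,   0.        , 284.21619305],
       [  0.        , 536.16714053, 203.20990642],
       [  0.        ,   0.        ,   1.        ]]), 'pose': array([[-0.02674382,  0.98384633, -0.1770061 ,  0.34067676],
       [-0.99940347, -0.03018552, -0.01677933, -0.02213212],
       [-0.02185131,  0.17645
[... 328 characters left out ...]
      [-0.12742979, -0.50270391,  0.85501487,  1.05825241],
       [-0.00838736,  0.86255793,  0.5058888 ,  0.76748482],
       [ 0.        ,  0.        ,  0.        ,  1.        ]])}
{'mtx': array([[326.96622494,   0.        , 283.0819519 ],
       [  0.        , 326.96622494, 214.25410014],
       [  0.        ,   0.        ,   1.        ]]), 'hand_eye': array([[-1.30862325e-03, -9.69591384e-01, -2.44726042e-01,
        -6.70225220e-02],
       [ 3.00133487e-05,  2.44726213e-01, -9.69592223e-01,
        -1.41502919e-01],
       [ 9.99999143e-01, -1.27617598e-03, -2.91153729e-04,
         2.24971413e-04],
       [ 0.00000000e+00,  0.00000000e+00,  0.00000000e+00,
         1.00000000e+00]])}
```

View pics/top0.png

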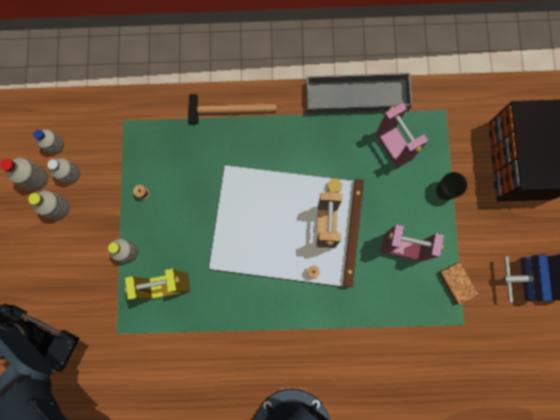

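View pics/side0.png

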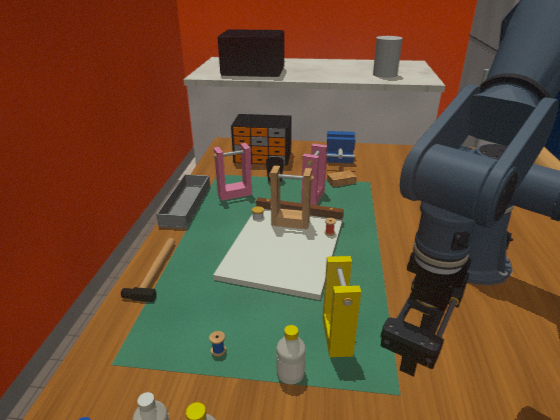

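View pics/wrist0.png

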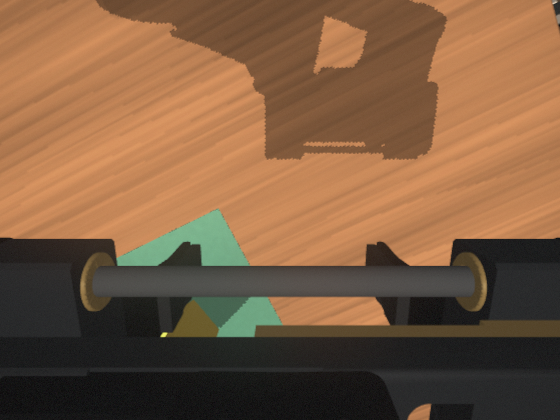

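The stop is at the right end of the slab in the top view (about (355,233)), with the wooden stand next to it at about (330,218). The wax tin is at (334,186) and the red spool at (312,272). Next I measure their positions.

```bash
cat > m.py <<'E'
from h import *
K,T=pose('top'); z=np.load('pics/top0.npz'); im,d=z['im'],z['d']
P=cloud(d,K,T); hsv=cv2.cvtColor(im,cv2.COLOR_RGB2HSV)
H=P[...,2]
v,u=np.indices(d.shape); roi=(u>195)&(u<375)&(v>150)&(v<300)
white=(hsv[...,1]<60)&(hsv[...,2]>130)&roi&(abs(H-.02)<.012)
c=max(cv2.findContours(white.astype(np.uint8),0,2)[0],key=cv2.contourArea)
print('slab z',np.median(H[white]))
r=cv2.minAreaRect(c); print(r); b=cv2.boxPoints(r); print(b,plane(b,.02,K,T).round(4))
# left & other slab edges via quad approx
h=cv2.convexHull(c); q=cv2.approxPolyDP(h,6,True)[:,0]; print(q,plane(q,.02,K,T).round(4))
# height classes
for lo,hi in((.035,.06),(.19,.215),(.17,.197)):
    m=(roi&(H>lo)&(H<hi)).astype(np.uint8)
    n,l,s,ce=cv2.connectedComponentsWithStats(m)
    for i in range(1,n):
        if s[i,4]>12:
            k=l==i; print(lo,s[i],ce[i].round(1),np.median(P[k],0).round(4),np.median(im[k],0))
big=cv2.resize(im[140:310,190:390],None,fx=4,fy=3.5,interpolation=cv2.INTER_CUBIC); cv2.imwrite('pics/topz.png',big[:,:,::-1])
E
python3 m.py
```

```text
slab z 0.01971106919405541
((281.37152099609375, 224.93820190429688), (132.96380615234375, 105.47644805908203), 7.253194808959961)
[[208.7632  268.86078]
 [222.08003 164.22836]
 [353.97986 181.01562]
 [340.66302 285.64804]] [[ 0.4309  0.2189  0.02  ]
 [ 0.7303  0.1798  0.02  ]
 [ 0.6687 -0.1974  0.02  ]
 [ 0.3746 -0.1461  0.02  ]]
[[225 166]
 [352 181]
 [339 285]
 [209 268]] [[ 0.7247  0.1713  0.02  ]
 [ 0.6689 -0.1918  0.02  ]
 [ 0.3765 -0.1416  0.02  ]
 [ 0.4333  0.2182  0.02  ]]
0.035 [328 179  14  14 154] [334.6 185.1] [ 0.6521 -0.1402  0.0491] [187.  159.5  82. ]
0.035 [ 343  179   21  108 1020] [353.5 233.1] [ 0.5157 -0.1855  0.0496] [93. 61. 43.]
0.035 [317 210  11  29 222] [322.2 221.3] [ 0.5511 -0.1004  0.0543] [178. 140. 100.]
0.035 [333 210   5  23 101] [334.8 221. ] [ 0.551  -0.1353  0.0551] [188. 153. 110.]
0.19 [319 191  24  54 547] [330.4 217.4] [ 0.5355 -0.1129  0.2076] [175. 147. 104.]
0.17 [320 195  22  38 171] [329.8 213.5] [ 0.5533 -0.1126  0.1917] [150. 145. 131.]
0.17 [319 241  21   4  35] [329.4 242. ] [ 0.4797 -0.1102  0.1924] [97. 83. 60.]
```

```bash
python3 -c "
import cv2
a=cv2.imread('pics/side0.png');cv2.imwrite('pics/sidez.png',cv2.resize(a[150:300,210:360],None,fx=4,fy=4,interpolation=2))"
```

```text
(no output)
```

View pics/topz.png

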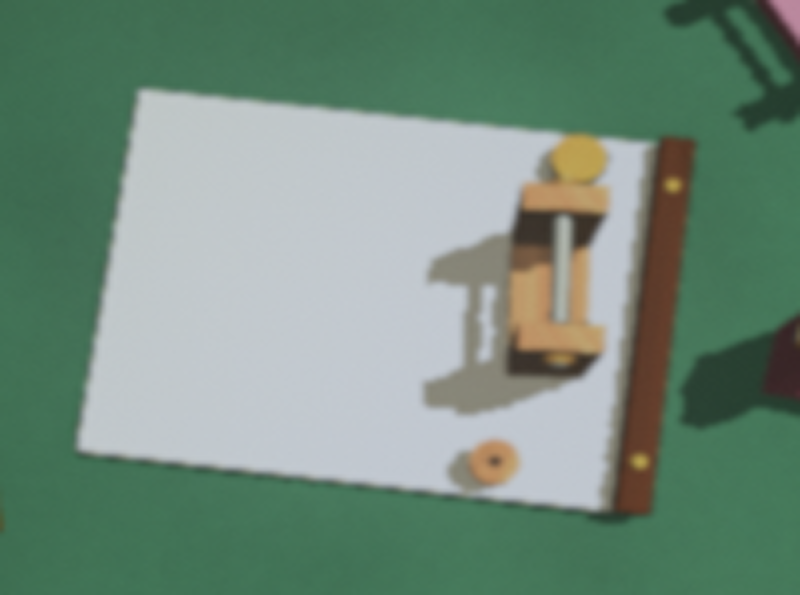

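View pics/sidez.png

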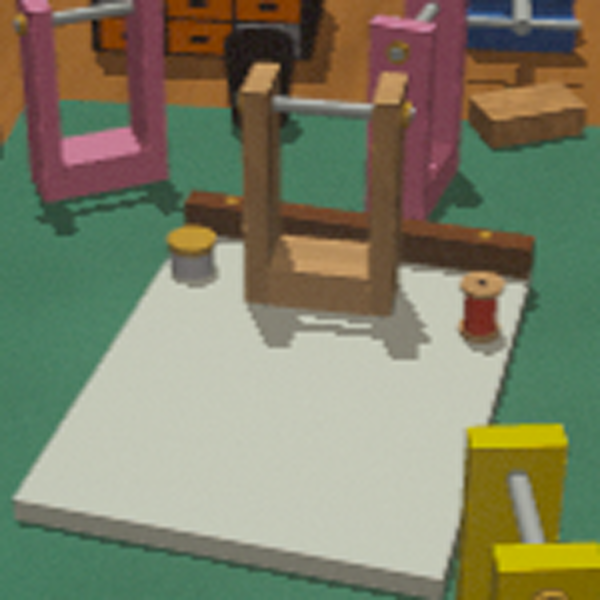

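```bash
cat > m2.py <<'E'
from h import *
K,T=pose('top'); z=np.load('pics/top0.npz'); im,d=z['im'],z['d']
P=cloud(d,K,T); H=P[...,2]; hsv=cv2.cvtColor(im,cv2.COLOR_RGB2HSV)
v,u=np.indices(d.shape); roi=(u>300)&(u<345)&(v>185)&(v<250)
m=roi&(H>.2)&(H<.22)&(hsv[...,1]>70)
n,l,s,ce=cv2.connectedComponentsWithStats(m.astype(np.uint8))
C=[]
for i in range(1,n):
    if s[i,4]>40:
        q=plane(np.c_[u[l==i],v[l==i]],.21,K,T)[:,:2]; C.append(q.mean(0)); r=cv2.minAreaRect((q*1000).astype(np.float32)); print(s[i],q.mean(0).round(4),r)
a=np.array(C[0]);b=np.array(C[1]);dv=a-b; print('boards dist',np.linalg.norm(dv),'mid',(a+b)/2,'stand y axis dir',dv,'tilt',dv[1]/dv[0])
# rod by ray, z=.188
g=roi&(hsv[...,1]<60)&(hsv[...,2]>90)&(H>.165)&(H<.2)
q=plane(np.c_[u[g],v[g]],.194,K,T)[:,:2]; print('rod',q.mean(0),g.sum(),cv2.fitLine(q.astype(np.float32),2,0,.01,.01).ravel())
X=np.array([.158,.9874]);X/=np.linalg.norm(X);Y=np.array([-X[1],X[0]]);O=np.array([.519,-.174])
for nm,p in(('stand top',(a+b)/2),('rod',q.mean(0))): print(nm,(p-O)@X,(p-O)@Y)
# bystanders
for nm,uv,zz in(('tin',(334.6,185.1),.05),('spool',(312.5,271.5),.065)):
    p=plane(uv,zz,K,T)[0][:2]; print(nm,p,(p-O)@X,(p-O)@Y)
E
python3 m2.py
python3 - <<'E'
from h import *
K,T=pose('side')
# side0 crop scale4 offset(210,150): front lower corners of foot at (245,298),(393,314)
q=np.array([[245,299],[393,314]])/4+[210,150]
p=plane(q,.02,K,T);print('foot front edge',p, np.linalg.norm(p[0]-p[1]))
q=np.array([[213,237],[532,275]])/4+[210,150]
print('slab/stop',plane(q,.02,K,T))
E
```

```text
[321 192  21  10 170] [ 0.5898 -0.1156] ((589.8662109375, -116.20431518554688), (50.344417572021484, 22.275997161865234), 83.38105773925781)
[319 232  22  12 180] [ 0.4903 -0.1074] ((487.3758239746094, -108.04009246826172), (51.99385452270508, 26.71561622619629), 82.54974365234375)
boards dist 0.09987960521592511 mid [ 0.54003675 -0.11153226] stand y axis dir [ 0.09954379 -0.00818349] tilt -0.08220995734737073
rod [ 0.54163794 -0.11384194] 148 [ 0.9995983  -0.02834138  0.54163796 -0.11384194]
stand top 0.06500696476033047 -0.010902207110256436
rod 0.06297930016718305 -0.012848223685594039
tin [ 0.65215237 -0.13932237] 0.0552808972316214 -0.12600044890863446
spool [ 0.41326968 -0.0684669 ] 0.08750137104306567 0.12107701965930165
foot front edge [[ 0.6018119  -0.09371897  0.02      ]
 [ 0.48114775 -0.08528791  0.02      ]] 0.12095833774205283
slab/stop [[ 0.64244652 -0.18859954  0.02      ]
 [ 0.37024039 -0.15742898  0.02      ]]
```

```bash
cat >> h.py <<'E'
from scipy.spatial.transform import Rotation as Ro
SX=np.array([.076,.997,0]);SX/=np.linalg.norm(SX)
Zu=np.array([0,0,1.])
def toolR(alpha,sx=SX):
    a=np.radians(alpha); y=-np.sin(a)*sx-np.cos(a)*Zu; z=np.cos(a)*sx-np.sin(a)*Zu
    return np.stack([np.cross(y,z),y,z],1)
def rel(p,R,p0,R0):
    return np.r_[R0.T@(np.array(p)-p0)*1000, Ro.from_matrix(R0.T@R).as_rotvec(degrees=True)]
E
python3 - <<'E'
from h import *
s=bot.read_state();p0=np.array([.275,.561,.245]);R0=s['tcp_rot']
np.set_printoptions(suppress=True,precision=1)
print(rel([.540,-.114,.32],toolR(0),p0,R0))
E
```

```text
[ 535.1  -74.4 -489.5    0.1  -21.8   -0. ]
```

Call:
jog_arm:
  motion: [0, -30, 0, 0, 0, 0, 15, -60, -14, 0, -1, 0, 45, -75, -41, 0, -2, 0, 75, -75, -69, 0, -3, 0, 105, -75, -96, 0, -4, 0, 135, -75, -123, 0, -5, 0, 170, -75, -155, 0, -6.5, 0, 205, -75, -187, 0, -8, 0, 240, -75, -219, 0, -9.5, 0, 275, -75, -251, 0, -11, 0, 310, -75, -283, 0, -12.5, 0, 345, -75, -315, 0, -14, 0, 380, -75, -347, 0, -15.5, 0, 415, -75, -379, 0, -17, 0, 450, -75, -411, 0, -18.5, 0, 480, -75, -439, 0, -20, 0, 505, -75, -462, 0, -21, 0, 525, -75, -480, 0, -21.8, 0, 535, -75, -489.5, 0, -21.8, 0, 535, -75, -489.5, 0, -21.8, 0]
  gripper: 0.45

```text
time_s: 2.65
position: [0.5399, -0.1141, 0.3192]
tcp_rot: [[0.997, -0.001, 0.077], [-0.077, 0.001, 0.997], [-0.001, -1.0, 0.001]]
force: [0.1, 0.2, 0.8]
opening: 0.445
```

```bash
python3 - <<'E'
from h import *
s=bot.read_state();print(s['time_s'],s['position'],s['tcp_rot'],s['opening'],s['joint_positions'],s['force'])
cap('wrist','w1')
E
```

```text
2.65 [ 0.539892   -0.11411822  0.31921105] [[ 9.97068857e-01 -6.74890590e-04  7.65064607e-02]
 [-7.65060724e-02  5.83642392e-04  9.97068945e-01]
 [-7.17564862e-04 -9.99999602e-01  5.30298424e-04]] 0.444683151004466 [-2.35473850e+01  1.98926487e+01  8.72427571e+01  1.59095940e-02
  7.29134029e+01 -1.09164291e+02] [0.08274386 0.24960843 0.77117956]
```

View pics/w1.png

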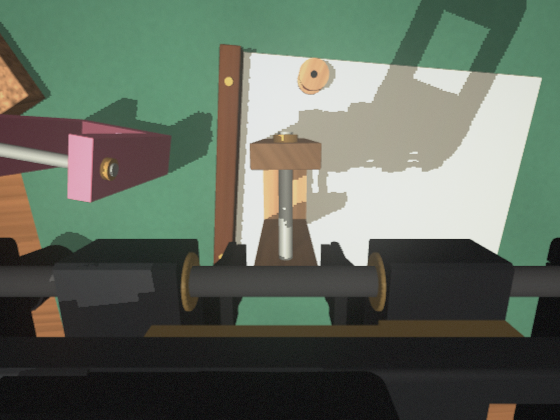

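The wrist view shows the rod running up columns 285–288, midway between the fingertips (240 and 325), so it is aligned. I'll descend so the fingers straddle it.

Call:
jog_arm:
  motion: [0, 25, 0, 0, 0, 0, 0, 55, 0, 0, 0, 0, 0, 85, 0, 0, 0, 0, 0, 105, 0, 0, 0, 0, 0, 118, 0, 0, 0, 0, 0, 120, 0, 0, 0, 0, 0, 120, 0, 0, 0, 0]

```text
time_s: 3.58
position: [0.5404, -0.1137, 0.2002]
tcp_rot: [[0.997, 0.001, 0.075], [-0.075, -0.0, 0.997], [0.001, -1.0, -0.0]]
force: [-0.7, 0.0, 0.2]
opening: 0.447
```

Call:
jog_arm:
  motion: [0, 0, 0, 0, 0, 0, 0, 0, 0, 0, 0, 0, 0, 0, 0, 0, 0, 0]
  gripper: 0.26

```text
time_s: 3.95
position: [0.5401, -0.114, 0.1999]
tcp_rot: [[0.997, 0.001, 0.075], [-0.075, -0.0, 0.997], [0.001, -1.0, -0.0]]
force: [1.2, 0.5, -0.2]
opening: 0.273
```

```bash
python3 - <<'E'
from h import *
cap('wrist','w2');cap('side','s2')
np.set_printoptions(suppress=True,precision=1)
# plan
p0=np.array([.540,-.114,.200]);R0=toolR(0)
rod0=np.array([.540,-.114,.188]); piv=rod0+SX*.027-Zu*.168
for t in range(0,91,6):
    a=min(t/2,30); th=np.radians(t)
    rod=piv+SX*(-.027*np.cos(th)+.168*np.sin(th))+Zu*(.168*np.cos(th)+.027*np.sin(th))
    R=toolR(a); p=rod-R[:,1]*.012
    print(t,rel(p,R,p0,R0), p.round(3))
E
```

```text
0 [0. 0. 0. 0. 0. 0.] [ 0.5 -0.1  0.2]
6 [-0.  -1.9 18.3 -3.  -0.  -0. ] [ 0.5 -0.1  0.2]
12 [-0.  -1.9 36.8 -6.  -0.   0. ] [ 0.5 -0.1  0.2]
18 [ 0.   0.  55.1 -9.   0.   0. ] [ 0.5 -0.1  0.2]
24 [  0.    3.8  73.2 -12.   -0.   -0. ] [ 0.5 -0.   0.2]
30 [  0.    9.4  90.7 -15.    0.    0. ] [ 0.5 -0.   0.2]
36 [  0.   16.8 107.6 -18.    0.   -0. ] [ 0.5 -0.   0.2]
42 [  0.   25.9 123.6 -21.    0.   -0. ] [0.5 0.  0.2]
48 [  0.   36.6 138.7 -24.    0.   -0. ] [0.6 0.  0.2]
54 [ -0.   48.7 152.5 -27.    0.    0. ] [0.6 0.  0.2]
60 [ -0.   62.2 165.  -30.    0.   -0. ] [0.6 0.1 0.1]
66 [  0.   76.6 175.5 -30.    0.   -0. ] [0.6 0.1 0.1]
72 [  0.   92.  184.4 -30.    0.   -0. ] [0.6 0.1 0.1]
78 [  0.  108.3 191.7 -30.    0.   -0. ] [0.6 0.1 0.1]
84 [  0.  125.2 197.3 -30.    0.   -0. ] [0.6 0.1 0.1]
90 [ -0.  142.6 201.  -30.    0.   -0. ] [0.6 0.1 0.1]
```

View pics/w2.png

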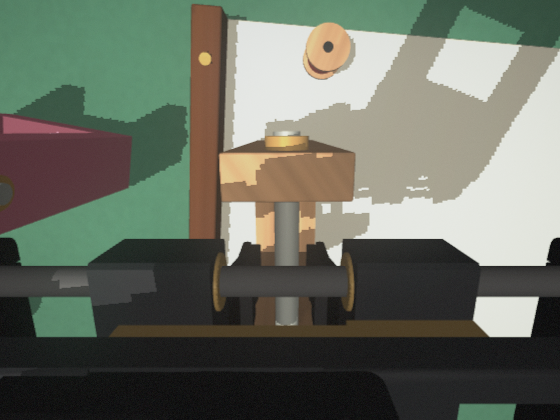

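View pics/s2.png

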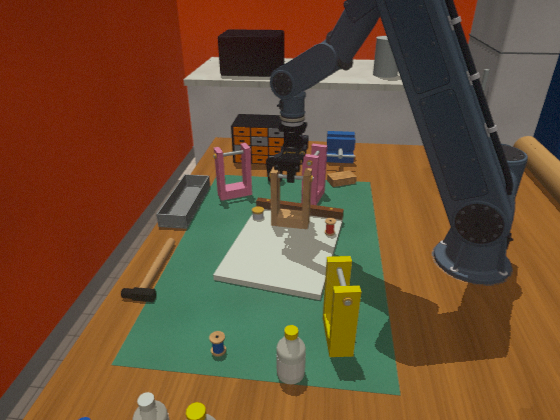

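The rod (columns 275–300) sits between the fingertips (about 245 and 322), and neither finger touches it. I'll start tipping slowly.

Call:
jog_arm:
  motion: [0, -1, 6, -1, 0, 0, 0, -1.5, 12, -2, 0, 0, 0, -2, 18, -3, 0, 0, 0, -2, 24, -4, 0, 0, 0, -2, 31, -5, 0, 0, 0, -2, 37, -6, 0, 0, 0, -1.5, 43, -7, 0, 0, 0, -1, 49, -8, 0, 0, 0, 0, 55, -9, 0, 0, 0, 1, 61, -10, 0, 0, 0, 2.5, 67, -11, 0, 0, 0, 4, 73, -12, 0, 0, 0, 5.5, 79, -13, 0, 0, 0, 7.5, 85, -14, 0, 0, 0, 9.5, 91, -15, 0, 0]

```text
time_s: 5.92
position: [0.5468, -0.0226, 0.1899]
tcp_rot: [[0.997, -0.02, 0.073], [-0.075, -0.259, 0.963], [-0.0, -0.966, -0.26]]
force: [1.1, 0.9, -0.5]
opening: 0.26
```

```bash
python3 - <<'E'
from h import *
cap('wrist','w3');cap('side','s3')
E
python3 -c "
import cv2
a=cv2.imread('pics/s3.png');cv2.imwrite('pics/s3z.png',cv2.resize(a[120:300,200:380],None,fx=3.3,fy=3.3,interpolation=2))"
```

```text
(no output)
```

View pics/w3.png

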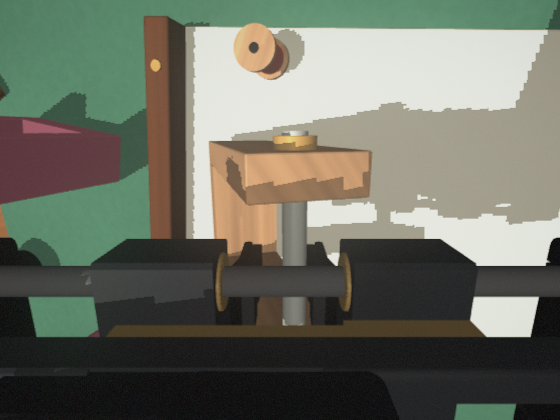

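View pics/s3z.png

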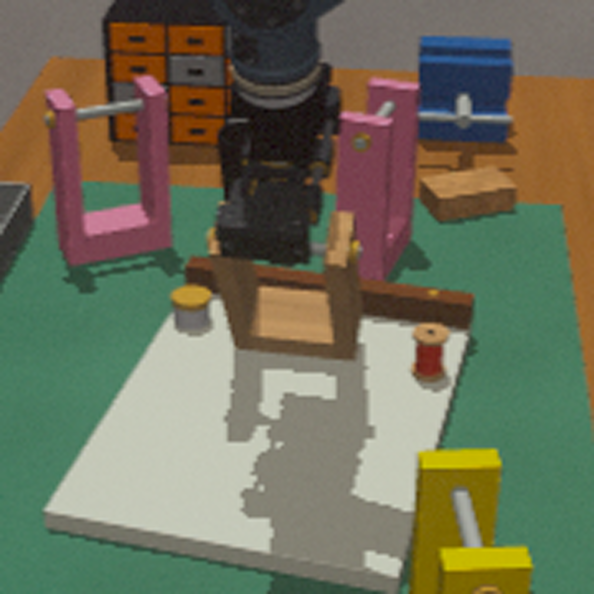

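The stand has tipped about 30° and the rod now rests toward the front finger. The tin and spool haven't moved. I'll carry on lowering it.

```bash
python3 - <<'E'
from h import *
np.set_printoptions(suppress=True,precision=1)
rod0=np.array([.540,-.114,.188]); piv=rod0+SX*.027-Zu*.168
def P(t):
    a=min(t/2,30); th=np.radians(t)
    rod=piv+SX*(-.027*np.cos(th)+.168*np.sin(th))+Zu*(.168*np.cos(th)+.027*np.sin(th))
    R=toolR(a); return rod-R[:,1]*.012,R
for b,r in((30,range(32,63,2)),(60,range(62,91,2))):
    p0,R0=P(b)
    for t in r: print(t,rel(*P(t),p0,R0)[1:4])
E
```

```text
32 [ 0.7  6.1 -1. ]
34 [ 1.6 12.2 -2. ]
36 [ 2.8 18.2 -3. ]
38 [ 4.1 24.2 -4. ]
40 [ 5.6 30.2 -5. ]
42 [ 7.4 36.1 -6. ]
44 [ 9.3 41.9 -7. ]
46 [11.5 47.7 -8. ]
48 [13.8 53.3 -9. ]
50 [ 16.3  58.9 -10. ]
52 [ 19.1  64.4 -11. ]
54 [ 22.   69.8 -12. ]
56 [ 25.1  75.1 -13. ]
58 [ 28.3  80.3 -14. ]
60 [ 31.8  85.4 -15. ]
62 [ 35.4  90.2 -15. ]
62 [2.2 5.5 0. ]
64 [ 4.6 10.9  0. ]
66 [ 7.2 16.3  0. ]
68 [10.  21.5  0. ]
70 [12.9 26.7  0. ]
72 [16.1 31.7  0. ]
74 [19.4 36.7  0. ]
76 [22.9 41.5  0. ]
78 [26.5 46.2  0. ]
80 [30.3 50.7  0. ]
82 [34.3 55.1  0. ]
84 [38.4 59.4  0. ]
86 [42.7 63.6  0. ]
88 [47.1 67.5  0. ]
90 [51.6 71.4  0. ]
```

Call:
jog_arm:
  motion: [0, 0.7, 6, -1, 0, 0, 0, 1.6, 12, -2, 0, 0, 0, 2.8, 18, -3, 0, 0, 0, 4, 24, -4, 0, 0, 0, 5.6, 30, -5, 0, 0, 0, 7.4, 36, -6, 0, 0, 0, 9.3, 42, -7, 0, 0, 0, 11.5, 47.7, -8, 0, 0, 0, 13.8, 53.3, -9, 0, 0, 0, 16.3, 59, -10, 0, 0, 0, 19, 64.4, -11, 0, 0, 0, 22, 69.8, -12, 0, 0, 0, 25, 75, -13, 0, 0, 0, 28.3, 80.3, -14, 0, 0, 0, 31.8, 85.4, -15, 0, 0, 0, 31.8, 85.4, -15, 0, 0]

```text
time_s: 8.02
position: [0.5524, 0.0516, 0.1366]
tcp_rot: [[0.997, -0.038, 0.064], [-0.074, -0.499, 0.864], [-0.001, -0.866, -0.5]]
force: [1.1, 1.2, 0.2]
opening: 0.264
```

```bash
python3 - <<'E'
from h import *
cap('wrist','w4');cap('side','s4')
E
python3 -c "
import cv2
a=cv2.imread('pics/s4.png');cv2.imwrite('pics/s4z.png',cv2.resize(a[120:300,200:380],None,fx=3.3,fy=3.3,interpolation=2))"
```

```text
(no output)
```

View pics/w4.png

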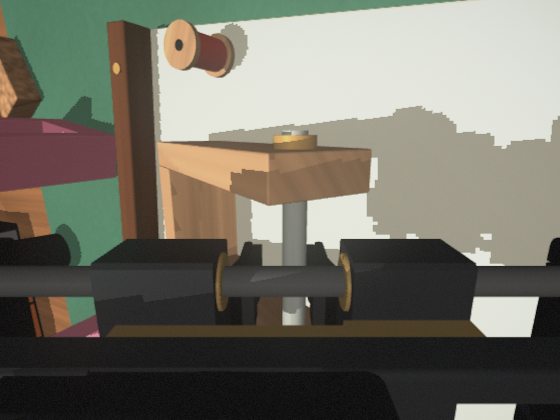

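View pics/s4z.png

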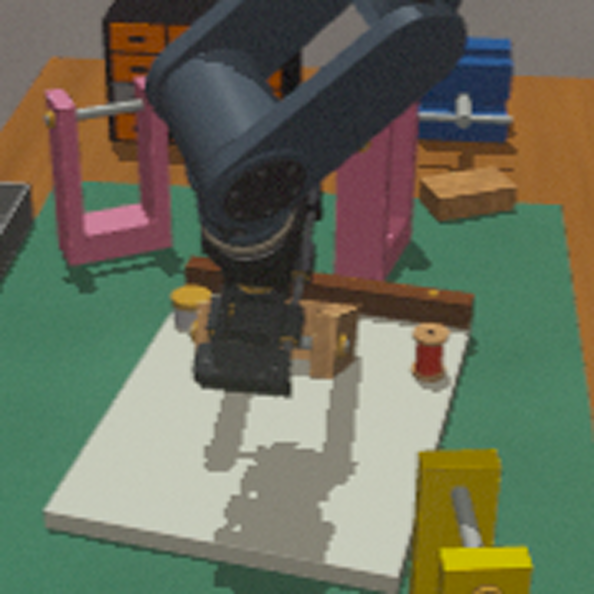

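It is at about 60° and held by the front finger, with no sign of slipping. Now the last part of the lowering.

Call:
jog_arm:
  motion: [0, 2.2, 5.5, 0, 0, 0, 0, 4.6, 11, 0, 0, 0, 0, 7.2, 16.3, 0, 0, 0, 0, 10, 21.5, 0, 0, 0, 0, 13, 26.7, 0, 0, 0, 0, 16, 31.7, 0, 0, 0, 0, 19.4, 36.7, 0, 0, 0, 0, 23, 41.5, 0, 0, 0, 0, 26.5, 46.2, 0, 0, 0, 0, 30.3, 50.7, 0, 0, 0, 0, 32.3, 53, 0, 0, 0, 0, 34.3, 55, 0, 0, 0, 0, 36.3, 57.3, 0, 0, 0, 0, 38.4, 59.4, 0, 0, 0, 0, 40.5, 61.5, 0, 0, 0, 0, 42.7, 63.6, 0, 0, 0, 0, 44.9, 65.6, 0, 0, 0, 0, 47, 67.5, 0, 0, 0, 0, 49.5, 69.5, 0, 0, 0, 0, 49.5, 69.5, 0, 0, 0]

```text
time_s: 10.62
position: [0.555, 0.0862, 0.0595]
tcp_rot: [[0.997, -0.038, 0.065], [-0.075, -0.499, 0.863], [-0.0, -0.866, -0.5]]
force: [0.5, 0.0, -0.9]
opening: 0.257
```

```bash
python3 - <<'E'
from h import *
cap('wrist','w5');cap('side','s5');cap('top','t5')
E
python3 -c "
import cv2
a=cv2.imread('pics/s5.png');cv2.imwrite('pics/s5z.png',cv2.resize(a[120:300,200:380],None,fx=3.3,fy=3.3,interpolation=2))"
```

```text
(no output)
```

View pics/w5.png

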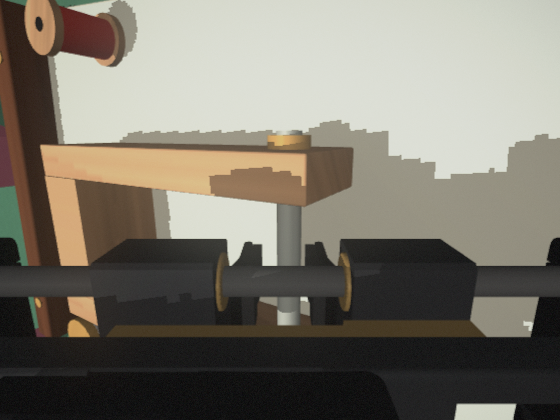

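View pics/s5z.png

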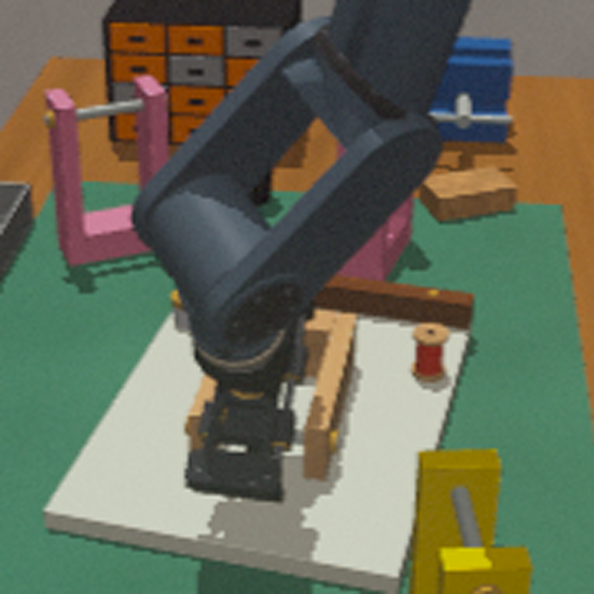

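The stand is lying on its side: the rod centre comes out near z = 0.048, as expected, and the force is about zero. I'll turn the fingers upright around the rod so the push doesn't lift it, then push.

```bash
python3 - <<'E'
from h import *
np.set_printoptions(suppress=True,precision=1)
s=bot.read_state();p0,R0=np.array(s['position']),np.array(s['tcp_rot'])
rod=p0+R0[:,1]*.012; print(s['time_s'],rod)
for a,e in((26,.012),(22,.012),(18,.012),(14,.012),(10,.012),(6,.01),(3,.008),(0,.005)):
    R=toolR(a);print(a,rel(rod-R[:,1]*e,R,p0,R0))
E
```

```text
10.775 [0.6 0.1 0. ]
26 [ 0.   0.  -0.8  4.   0.   0. ]
22 [ 0.   0.1 -1.7  8.   0.   0. ]
18 [ 0.   0.3 -2.5 12.   0.   0. ]
14 [ 0.   0.5 -3.3 16.   0.   0. ]
10 [ 0.   0.7 -4.1 20.   0.   0. ]
6 [ 0.   2.9 -4.1 24.   0.   0. ]
3 [ 0.   4.9 -3.6 27.   0.   0. ]
0 [ 0.   7.7 -2.5 30.   0.   0. ]
```

Call:
jog_arm:
  motion: [0, 0, -0.8, 4, 0, 0, 0, 0.1, -1.7, 8, 0, 0, 0, 0.3, -2.5, 12, 0, 0, 0, 0.5, -3.3, 16, 0, 0, 0, 0.7, -4.1, 20, 0, 0, 0, 2.9, -4.1, 24, 0, 0, 0, 4.9, -3.6, 27, 0, 0, 0, 7.7, -2.5, 30, 0, 0, 0, 7.7, -2.5, 30, 0, 0]

```text
time_s: 11.9
position: [0.5546, 0.0794, 0.0543]
tcp_rot: [[0.997, -0.0, 0.077], [-0.077, -0.001, 0.997], [-0.0, -1.0, -0.001]]
force: [-0.7, 0.3, 0.5]
opening: 0.261
```

```bash
python3 - <<'E'
from h import *
cap('wrist','w6')
E
```

```text
(no output)
```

View pics/w6.png

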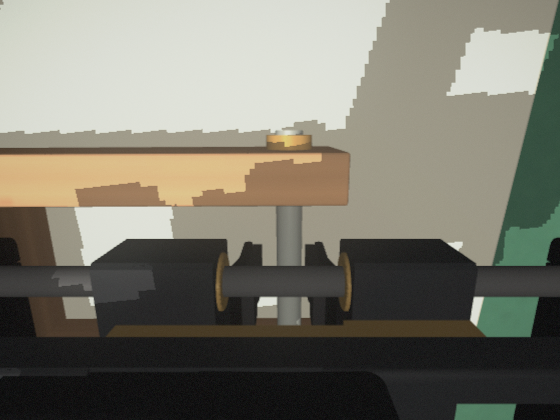

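The fingers are now vertical around the rod (columns 277–302) and the stand is flat. I'll push it toward the stop, easing the yaw round to match the slab.

Call:
jog_arm:
  motion: [-0.2, 0, -2, 0, 0.3, 0, -0.4, 0, -5, 0, 0.6, 0, -0.8, 0, -10, 0, 0.9, 0, -1.2, 0, -15, 0, 1.2, 0, -1.6, 0, -20, 0, 1.5, 0, -2, 0, -25, 0, 1.8, 0, -2.5, 0, -30, 0, 2.1, 0, -2.9, 0, -35, 0, 2.4, 0, -3.3, 0, -40, 0, 2.7, 0, -3.7, 0, -45, 0, 3, 0, -4.1, 0, -50, 0, 3.3, 0, -4.5, 0, -55, 0, 3.6, 0, -5, 0, -60, 0, 3.9, 0, -5.4, 0, -65, 0, 4.2, 0, -5.8, 0, -70, 0, 4.5, 0, -6, 0, -73, 0, 4.7, 0, -6.2, 0, -75, 0, 4.7, 0, -6.2, 0, -75, 0, 4.7, 0]

```text
time_s: 14.2
position: [0.5428, 0.0057, 0.0542]
tcp_rot: [[0.988, -0.0, 0.157], [-0.157, -0.0, 0.988], [-0.0, -1.0, -0.0]]
force: [0.0, 0.7, 0.7]
opening: 0.26
```

```bash
python3 - <<'E'
from h import *
cap('wrist','w7');cap('side','s7');im,d=cap('top','t7')
cv2.imwrite('pics/t7z.png',cv2.resize(im[140:310,190:390],None,fx=4,fy=3.5,interpolation=2)[:,:,::-1])
E
```

```text
(no output)
```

View pics/w7.png

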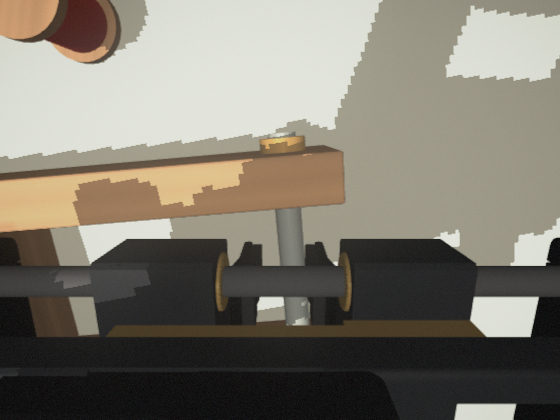

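View pics/t7z.png

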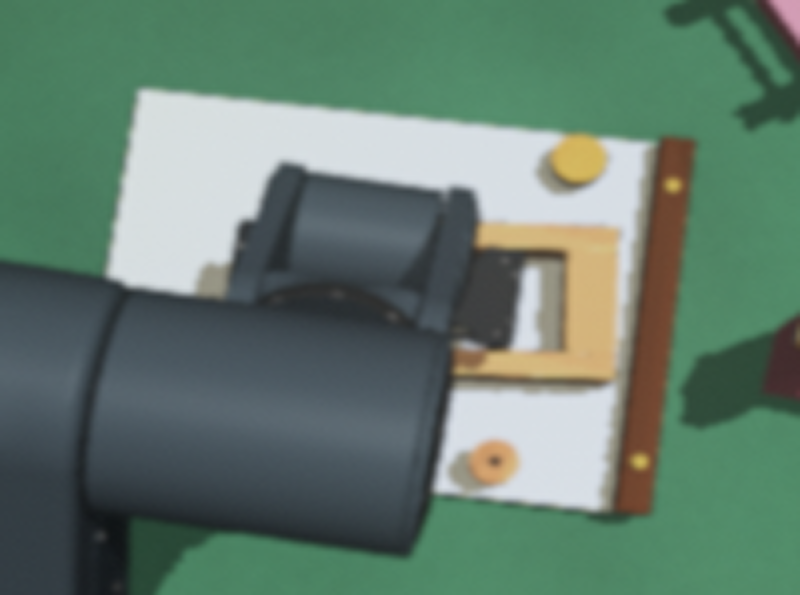

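The foot's near corner (crop (612,380)) is about 10 mm from the stop, and the far corner is further off. The spool and tin haven't moved. I'll continue gently.

Call:
jog_arm:
  motion: [0, 0, -2, 0, 0, 0, 0, 0, -4, 0, 0, 0, 0, 0, -6, 0, 0, 0, 0, 0, -8, 0, 0, 0, 0, 0, -9, 0, 0, 0, 0, 0, -10, 0, 0, 0, 0, 0, -11, 0, 0, 0, 0, 0, -12, 0, 0, 0]

```text
time_s: 15.35
position: [0.5409, -0.0059, 0.0542]
tcp_rot: [[0.988, -0.0, 0.157], [-0.157, -0.0, 0.988], [-0.0, -1.0, -0.0]]
force: [-0.9, 1.9, -0.0]
opening: 0.262
```

Call:
jog_arm:
  motion: [0, 0, -0.5, 0, 0, 0, 0, 0, -1, 0, 0, 0, 0, 0, -1.5, 0, 0, 0, 0, 0, -2, 0, 0, 0]

```text
time_s: 15.85
position: [0.5414, -0.0072, 0.0542]
tcp_rot: [[0.988, 0.002, 0.157], [-0.157, 0.001, 0.988], [0.002, -1.0, 0.001]]
force: [2.1, 5.6, -1.5]
opening: 0.259
```

Call:
jog_arm:
  motion: [0, 0, -0.5, 0, 0, 0, 0, 0, -1, 0, 0, 0, 0, 0, -1.5, 0, 0, 0, 0, 0, -2, 0, 0, 0]

```text
time_s: 16.35
position: [0.5425, -0.0081, 0.0545]
tcp_rot: [[0.987, 0.005, 0.159], [-0.159, 0.002, 0.987], [0.005, -1.0, 0.003]]
force: [4.6, 11.9, -0.4]
opening: 0.26
```

```bash
python3 - <<'E'
from h import *
cap('wrist','w8');im,d=cap('top','t8')
cv2.imwrite('pics/t8z.png',cv2.resize(im[140:310,190:390],None,fx=4,fy=3.5,interpolation=2)[:,:,::-1])
E
```

```text
(no output)
```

View pics/w8.png

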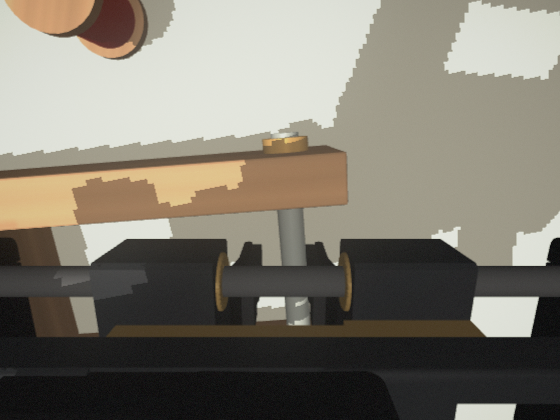

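View pics/t8z.png

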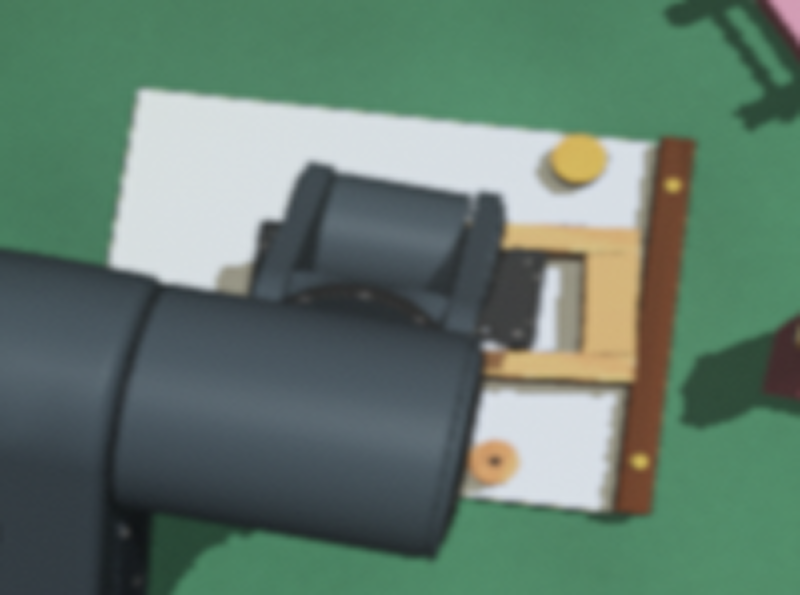

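The near corner touches the stop, but the stand hasn't turned. The force has reached 12 N because the rod has to swing sideways and friction is jamming it. I'll carry the rod sideways (tool +x) with light pressure so the stand pivots about that corner.

Call:
jog_arm:
  motion: [1, 0, 0, 0, 0, 0, 2, 0, 0, 0, 0, 0, 3, 0, 0, 0, 0, 0, 4, 0, 0, 0, 0, 0, 5, 0, -0.3, 0, 0, 0, 6, 0, -0.6, 0, 0, 0]

```text
time_s: 17.2
position: [0.5476, -0.0103, 0.0544]
tcp_rot: [[0.987, 0.003, 0.158], [-0.158, 0.001, 0.988], [0.003, -1.0, 0.002]]
force: [3.1, 8.5, -0.9]
opening: 0.259
```

```bash
python3 - <<'E'
from h import *
cap('wrist','w9')
E
```

```text
(no output)
```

View pics/w9.png

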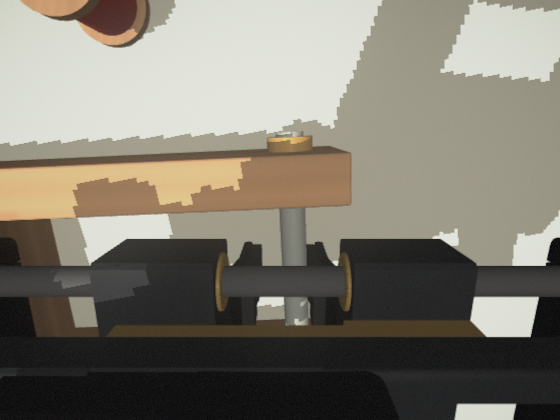

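It is working: the board's edge is closer to horizontal and the force is down. I'll keep going.

Call:
jog_arm:
  motion: [1, 0, -0.3, 0, 0, 0, 2, 0, -0.6, 0, 0, 0, 3, 0, -0.9, 0, 0, 0, 4, 0, -1.2, 0, 0, 0, 5, 0, -1.5, 0, 0, 0, 6, 0, -1.8, 0, 0, 0]

```text
time_s: 18.0
position: [0.5532, -0.0131, 0.0543]
tcp_rot: [[0.987, 0.003, 0.158], [-0.158, 0.001, 0.987], [0.003, -1.0, 0.002]]
force: [2.4, 7.7, -1.7]
opening: 0.264
```

```bash
python3 - <<'E'
from h import *
cap('wrist','w10')
E
```

```text
(no output)
```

View pics/w10.png

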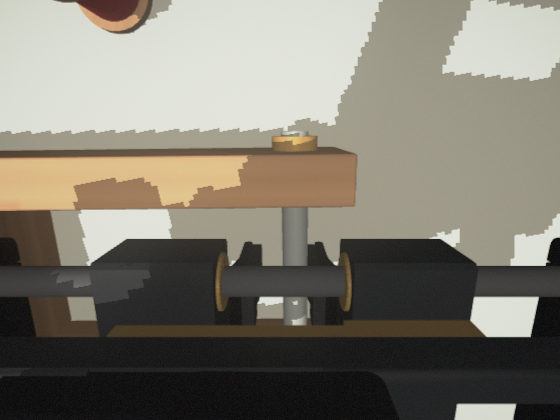

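Nearly square now: the board's edge rises only about 2 px over 350. One more small nudge with a firm but bounded push to seat it.

Call:
jog_arm:
  motion: [0.7, 0, -0.5, 0, 0, 0, 1.4, 0, -1, 0, 0, 0, 2, 0, -1.5, 0, 0, 0, 2, 0, -2, 0, 0, 0, 2, 0, -2, 0, 0, 0]

```text
time_s: 18.68
position: [0.5546, -0.0139, 0.0542]
tcp_rot: [[0.987, 0.003, 0.159], [-0.159, 0.003, 0.987], [0.002, -1.0, 0.004]]
force: [3.9, 12.6, -0.8]
opening: 0.261
```

```bash
python3 - <<'E'
from h import *
cap('wrist','w11');im,d=cap('top','t11')
cv2.imwrite('pics/t11z.png',cv2.resize(im[140:310,190:390],None,fx=4,fy=3.5,interpolation=2)[:,:,::-1])
E
```

```text
(no output)
```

View pics/w11.png

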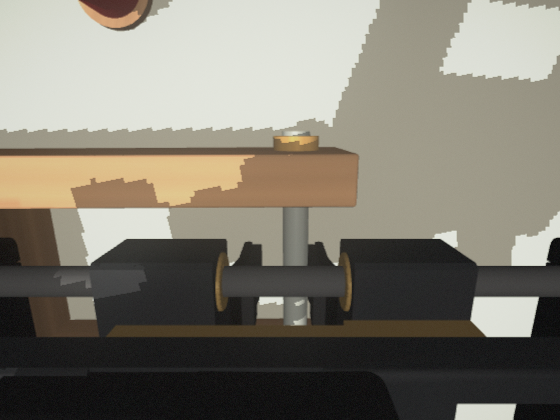

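View pics/t11z.png

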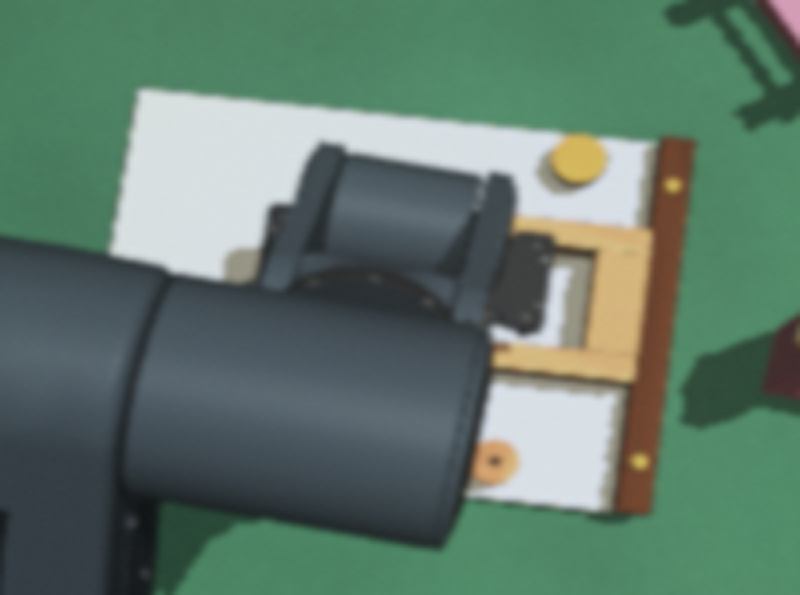

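The foot looks flush along its whole width. I'll release the pressure before withdrawing.

Call:
jog_arm:
  motion: [0, 0, 2, 0, 0, 0, 0, 0, 4, 0, 0, 0, 0, 0, 5.5, 0, 0, 0, 0, 0, 7, 0, 0, 0, 0, 0, 7, 0, 0, 0]

```text
time_s: 19.4
position: [0.5544, -0.0096, 0.0542]
tcp_rot: [[0.988, -0.0, 0.157], [-0.157, -0.0, 0.988], [-0.0, -1.0, -0.0]]
force: [0.1, -0.2, 1.0]
opening: 0.269
```

```bash
python3 - <<'E'
from h import *
cap('wrist','w12')
E
```

```text
(no output)
```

View pics/w12.png

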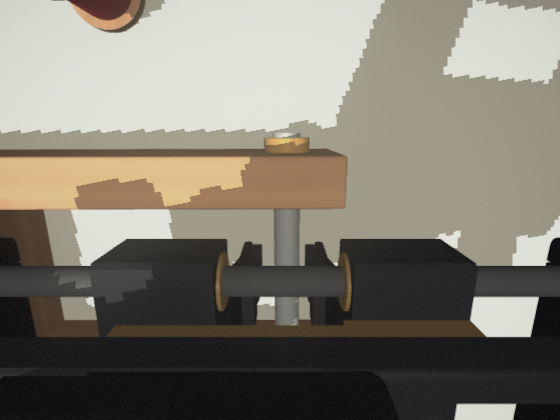

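The rod is centred between the fingers with no load. Its slab x comes out at 0.168 m, exactly the flush value. I'll lift straight up, then move clear so the cameras can see.

Call:
jog_arm:
  motion: [0, -5, 0, 0, 0, 0, 0, -15, 0, 0, 0, 0, 0, -30, 0, 0, 0, 0, 0, -55, 0, 0, 0, 0, 0, -85, 0, 0, 0, 0, 0, -120, 0, 0, 0, 0, 0, -160, 0, 0, 0, 0, 0, -200, 0, 0, 0, 0, 0, -220, 40, 0, 0, 0, 0, -220, 80, 0, 0, 0, 0, -220, 120, 0, 0, 0, 0, -220, 160, 0, 0, 0, 0, -220, 200, 0, 0, 0, 0, -220, 240, 0, 0, 0, 0, -220, 280, 0, 0, 0, 0, -220, 320, 0, 0, 0, 0, -220, 350, 0, 0, 0, 0, -220, 360, 0, 0, 0, 0, -220, 360, 0, 0, 0]

```text
time_s: 21.82
position: [0.6106, 0.346, 0.2746]
tcp_rot: [[0.988, 0.0, 0.156], [-0.156, -0.001, 0.988], [0.0, -1.0, -0.001]]
force: [0.1, -0.3, 0.2]
opening: 0.261
```

```bash
cat > f.py <<'E'
from h import *
im,d=cap('top','t13');cap('side','s13')
cv2.imwrite('pics/t13z.png',cv2.resize(im[140:310,190:390],None,fx=4,fy=3.5,interpolation=2)[:,:,::-1])
K,T=pose('top');P=cloud(d,K,T);H=P[...,2];hsv=cv2.cvtColor(im,cv2.COLOR_RGB2HSV)
v,u=np.indices(d.shape)
m=(u>280)&(u<356)&(v>190)&(v<256)&(H>.064)&(H<.09)&(hsv[...,1]>60)&(hsv[...,2]>130)
n,l,s,ce=cv2.connectedComponentsWithStats(m.astype(np.uint8));i=1+s[1:,4].argmax();k=l==i
q=plane(np.c_[u[k],v[k]],.074,K,T);r=cv2.minAreaRect((q[:,:2]*1000).astype(np.float32));print(s[i],r)
X=np.array([.158,.9874]);X/=np.linalg.norm(X);Y=np.array([-X[1],X[0]]);O=np.array([.519,-.174])
b=(cv2.boxPoints(r)/1000-O);print(np.c_[b@X,b@Y].round(4))
A=np.c_[q[:,:2],np.ones(len(q))];c=np.linalg.lstsq(np.c_[P[k][:,:2],np.ones(k.sum())],P[k][:,2],rcond=None)[0];print('height',np.median(P[k][:,2]),'slopes',c)
w=(u>195)&(u<360)&(v>150)&(v<300)
m=w&(H>.035)&(H<.075)&~k
n,l,s,ce=cv2.connectedComponentsWithStats(m.astype(np.uint8))
for i in range(1,n):
    if s[i,4]>12: print(s[i],ce[i].round(1))
E
python3 f.py
```

```text
[ 281  198   72   51 1344] ((544.491943359375, -82.45038604736328), (188.38201904296875, 120.13617706298828), 81.31193542480469)
[[-0.0002  0.0487]
 [ 0.0007 -0.0714]
 [ 0.189  -0.0701]
 [ 0.1882  0.05  ]]
height 0.07372367863986873 slopes [-0.00181909  0.00153842  0.07477925]
[328 179  14  14 162] [334.4 185.4]
[279 179  81 108 997] [347.9 238.5]
[284 205  55  30 237] [300.7 214.4]
[308 266  12  13 122] [313.5 271.7]
```

View pics/t13z.png

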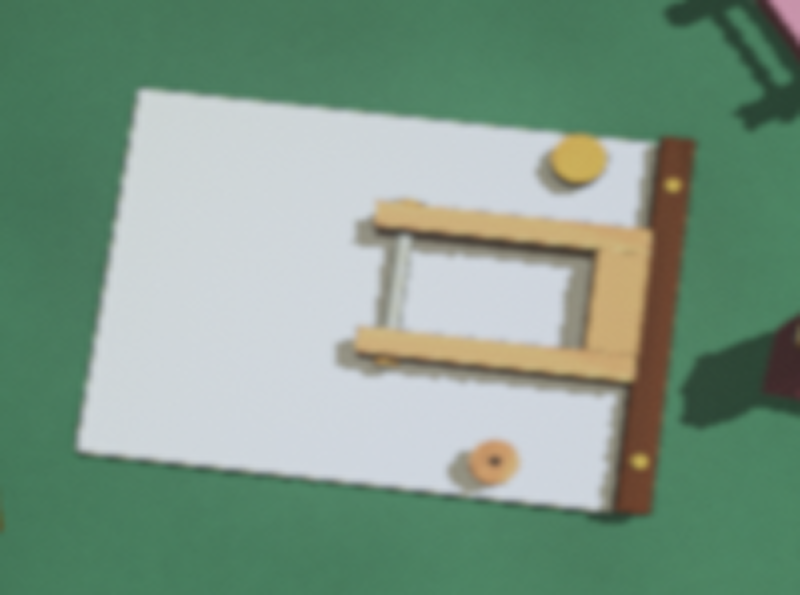

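View pics/s13.png

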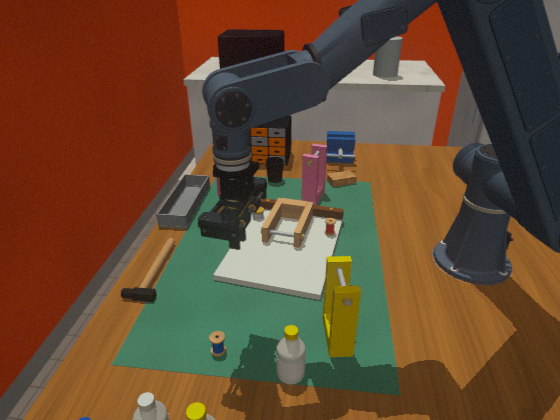

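The stand lies flat and square, with its foot at slab x of about 0 (−0.2 to +0.7 mm), y centre −11 mm and yaw error about 0.01 rad. The tin and spool are in their original pixel positions, and the arm is clear.

```bash
python3 -c "
from rig import bot
print(bot.hand_in())"
```

```text
the job is handed in; nothing more can be done
None
```

The stand is lying on its side on the slab with its foot flush against the stop, and I've handed the job in. No verdict came back.

**What I did:**
- **Lowering:** I straddled the rod with the fingertips (about 22 mm opening, never pinched) and tipped the stand away from the stop. I let it down on the front finger at about 0.3 rad/s.
- **Pushing:** I pushed it to the stop by the rod with the fingers upright. One foot corner touched first and the push jammed at about 12 N, so I carried the rod sideways about 14 mm to turn the stand square. I then seated it, backed off and moved the arm clear. The highest force I read was about 13 N, but only at the end of each move.

**Last checks (top camera, good to a few mm):**

| Check | Measured | Limit |
|---|---|---|
| Foot to stop | −0.2 to +0.7 mm | ±6 mm |
| Foot middle off the stop's middle | about −11 mm | ±90 mm |
| Squareness to the stop | about 0.01 rad | 0.06 rad |
| Top face above the table | 74 mm, slope about 0.002 | 74 mm when lying flat |

- **Rod:** at the last contact its middle was 0.168 m from the stop (it must be over 0.155 m).
- **Bystanders:** the wax tin hadn't moved; the red spool was within about 1 px (2–3 mm) of its first reading. I only looked over the bystanders off the slab in the side picture and didn't measure them.
- No check failed.

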